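# Clamp the pot lid down evenly

### The arm

A 6-joint arm with a two-finger parallel gripper is mounted at the origin on the work surface. World frame = base frame: x ahead of the robot, y to its left, z up, the work surface at z = 0. Lengths are in m, angles in degrees, forces in N, time in s.
With the tool pointing down it reaches from about 0.25 to 0.725 m from the base axis. Payload 9.7 kg.
Tool frame: the origin (TCP) lies on the centre line of the jaws, within the pads' length; the fingertips stand 14 mm ahead of it and the grasp point (between the pads) lies 5 mm behind it; z points along the fingers, y is the line along which they close (so a half turn about z gives the same grasp; the last joint's range is limited). The gripper opens to 85 mm and grips with 20 to 120 N. Pads are 22 mm wide; open, the fingers measure 114 mm over their backs; the gripper's body (76 mm by 85 mm) begins 54 mm behind the grasp point. The pads swing forward as they close: fully open they stand 13 mm farther back than shut.
Start: joints at [-71.62, 4.979, 10.078, 95.1, 0, 90], TCP at [0.173, -0.522, 0.245] pointing down, gripper open.
Joint ranges: [-179.16, 179.16], [-48.56, 103.87], [-65.8, 70.77], [-126.05, 130.52], [-82.76, 87.17], [-180, 180]. Speed limits (degrees/s): [127.2, 127.2, 147.25, 180, 180, 180].

### API

Orientations are given as [roll, pitch, yaw] about the fixed x, y, z axes, in that order (R = Rz(yaw) Ry(pitch) Rx(roll)).
In Python, from workcell import bot, camera, get_calibration, ticket gives the robot as it stands. The module is installed in compiled form; this text tells all that it offers.
- The arm moves only by the tool send_rows, never from a script. Its arguments are lists of equal length, an entry for each row: "linear": the shift along the tool's x, y, z in m, a list of three; "twist": the turn, a rotation vector about the tool's x, y, z in units of 10 degrees (1.0 is 10 degrees), a list of three; "gripper": the opening in per cent of the stroke, from 0 (shut) to 100 (fully open). In form: {"linear": [[x, y, z], ...], "twist": [[wx, wy, wz], ...], "gripper": [gripper, ...]}. A call has 1 to 8 rows; each row shifts and turns the commanded pose from where the row before left it, along the tool's axes as they then stand; what a row does not reach is not made up. A row lasts 1/8 s, in which the tool goes at most 62.5 mm and 10.7 degrees, less where a joint would pass 70% of its speed; a pose out of reach is approached as far as the arm can. A call with a gripper value outside its range is refused whole. The fingers move at their own pace and stop on an object; "grip_force" is the grip in N (left out, the last holds). Time passes only in rows, so rows that do not move let the fingers close. It gives the time, the measured TCP pose, the force, the opening and the grip force at its end, in the units of the state.
- bot.get_obs(): the state, without advancing time (a new reading comes with each control period).
- camera(name): name is "side" or "top" or "wrist"; returns the picture (400x640x3 uint8, red, green, blue); there is no depth.
- get_calibration(name): a dict with "fx", "fy", "cx", "cy" (pixels), "origin" and "orientation" of the camera in the world; the wrist camera has in their place "hand_eye" (4x4, takes a point from camera to tool coordinates, whose origin is the TCP and whose axes are the flange's). Camera axes: x right, y down, z forward; pixel columns grow to the right and rows downward; lengths in m; the calibration is good to about 2 mm. A picture is of the moment at which its call begins: read the wrist's pose just before it. get_calibration takes no time and is no camera call.
- ticket.job_done(): hands the job in; it is judged then, once.
The state is a dict: "time": time; "q": joint angles; "qd": joint speeds; "joint_efforts": joint torques, N m; "ee_pos": TCP position; "tcp_rot": TCP orientation; "wrist_force": force on the tool from outside, world axes, zero at the start; "torque": the same for the moment, N m; "opening": finger opening in m; "grasp_force": force on a finger pad.
Only numpy, scipy, OpenCV 4.12 (cv2) and the standard library are available. Lean on these libraries where they do the work, as an engineer would, in place of code of your own. Each camera call takes 0.05 s, during which the arm holds its last target. There are 200 camera calls.

### The job

The lid lies loose on the gasket of the pot with the four clamp levers. Push the levers' rollers down to clamp the lid evenly, always going to the opposite clamp and then across to the other pair, in two rounds: first only until all four feet bear lightly on the lid (about 15 N each), then round again crosswise until all are evenly snug at about 35 N each and the lid sits level. Do not overtighten any clamp (48 N is the limit, and 27 N while another is still slack), do not press on the lid, leave everything else where it is, and let go.

Things in the scene. Friction and masses are not known exactly. Their poses are not given: they have to be found in the camera images.
- pot: Aluminium pot, 166 mm across, fixed on one of two burners; origin under its centre, z up, rim 115 mm above it. Four steel clamp brackets at its +x, +y, -x, -y sides (88 mm from its axis, out to 120 mm, up to 57 mm above the rim) hold lever clamps 1, 2, 3, 4 (counter-clockwise from above: 1 is opposite 3, 2 opposite 4).
- lid: Loose lid, about 0.6 kg: aluminium flange 198 mm across, 6 mm thick, with a domed glass middle and a small black handle (top 55 mm above the flange's underside). Origin at the centre of the flange's underside, z up. Lies on a springy gasket (15 N/mm under each clamp) 6 mm above the rim, under the clamps' feet.
- roller1 (a point): Centre of the black roller (22 mm across, 20 mm wide, turns freely) at the tip of clamp lever 1, where it is pushed straight down. The thin steel lever runs 60 mm level round the pot from its pivot (on the bracket, 47 mm above the rim); its y axis points along the lever from pivot to roller, x away from the pot. It starts 22 to 29 degrees above level and ends near level.
- plunger1: Plunger of clamp 1 with its sprung rubber foot, upright under the lever's pivot; origin on its axis near the foot. All four: pushing the roller down swings the lever (at most 1 rad in all) and its cam drives the foot down 14 mm per radian, about 1 mm per 4.3 mm at the roller; the lever stays where it is left and does not spring back.
- roller2 (a point): Centre of the black roller (22 mm across, 20 mm wide, turns freely) at the tip of clamp lever 2, where it is pushed straight down. The thin steel lever runs 60 mm level round the pot from its pivot (on the bracket, 47 mm above the rim); its y axis points along the lever from pivot to roller, x away from the pot. It starts 22 to 29 degrees above level and ends near level.
- plunger2: Plunger of clamp 2 with its sprung rubber foot, upright under the lever's pivot; origin on its axis near the foot. All four: cam friction takes about 12 N at the roller, pushing down slowly; on top come 0.23 N at the roller per newton with which the foot presses the lid (in all 15.5 N at the roller for 15 N on the lid, 20 N for 35 N).
- roller3 (a point): Centre of the black roller (22 mm across, 20 mm wide, turns freely) at the tip of clamp lever 3, where it is pushed straight down. The thin steel lever runs 60 mm level round the pot from its pivot (on the bracket, 47 mm above the rim); its y axis points along the lever from pivot to roller, x away from the pot. It starts 22 to 29 degrees above level and ends near level.
- plunger3: Plunger of clamp 3 with its sprung rubber foot, upright under the lever's pivot; origin on its axis near the foot. All four: once a foot bears, its force grows about 9 N per mm of foot travel, 2.1 N per mm of roller travel. Tightening a pair takes up to about 8 N off the other pair.
- roller4 (a point): Centre of the black roller (22 mm across, 20 mm wide, turns freely) at the tip of clamp lever 4, where it is pushed straight down. The thin steel lever runs 60 mm level round the pot from its pivot (on the bracket, 47 mm above the rim); its y axis points along the lever from pivot to roller, x away from the pot. It starts 22 to 29 degrees above level and ends near level.
- plunger4: Plunger of clamp 4 with its sprung rubber foot, upright under the lever's pivot; origin on its axis near the foot. All four: each foot starts 0.1 to 5.5 mm clear of the lid (its own setting, not shown by lever angle or plunger height), so when it begins to bear must be felt.
- ramekin: White ceramic ramekin, 72 mm wide, 42 mm tall, on the cooker top between the control knobs; origin under its centre. Leave alone.
- clip: Black silicone pot holder clip, 85 x 52 x 25 mm, on the cooker top behind, between the burners; origin under its centre. Leave alone.
- skimmer: Steel skimmer, 330 mm long, flat on the worktop right of the cooker; origin on its handle. Leave alone.
- salt_jar: Salt jar with steel cap, 64 mm wide, 85 mm tall, on the worktop left of the cooker; origin under its centre. Leave alone.
- pepper_mill: Dark wooden pepper mill, 52 mm wide, 135 mm tall, on the worktop left of the cooker; origin under its centre. Leave alone.

How it is judged:
By the outcome, as a careful person would: the job done as asked, in the order asked, and still so for the second after the job is handed in, with the robot touching nothing.
It also fails if it takes over 72 s, if anything falls off the work surface, if the arm or the gripper's body presses on something with over 40 N, if the wrist force passes 120 N, or if a joint passes its speed limit or range.

## Working session

There is one attempt and no reset: what is moved stays moved. The work goes in short steps, Python scripts to look and compute and a tool call to move; the robot and the scene stay as the last step left them, time stands still between calls to the robot, and variables do not carry over. Pictures are saved under pics/ and viewed, at most 10 in all, crops included, and the job is handed in when it is done.

Besides the shell and the picture viewer there is one more tool, called as name(argument=value, ...), one argument or row to a line, values as JSON. send_rows: Moves the arm, as the interface text tells. Its arguments: {"type":"object","properties":{"linear":{"type":"array"},"twist":{"type":"array"},"gripper":{"type":"array"},"grip_force":{"type":"number"}},"required":["linear","twist","gripper"]}

```bash
mkdir -p pics
python3 - <<'E'
from workcell import bot,camera,get_calibration
import cv2
for n in("top","side"):
    cv2.imwrite(f"pics/{n}.png",camera(n)[:,:,::-1]); print(n,get_calibration(n))
print(get_calibration("wrist"))
print(bot.get_obs())
E
```

```text
top {'fx': 456.0369858057473, 'fy': 456.0369858057473, 'cx': 317.7996553391745, 'cy': 202.1019320660159, 'origin': array([0.29961189, 0.01115262, 1.32828222]), 'orientation': array([-167.30345309,    0.33900639,  -91.38992852])}
side {'fx': 461.18278462953293, 'fy': 461.18278462953293, 'cx': 310.0517843881936, 'cy': 198.73536901538313, 'origin': array([1.08068706, 0.80863825, 0.92384439]), 'orientation': array([-127.8663102 ,    1.30989656,  145.84694208])}
{'fx': 358.38726524074025, 'fy': 358.38726524074025, 'cx': 320.37271692621266, 'cy': 201.82474076036357, 'hand_eye': array([[ 2.39422120e-04, -9.44850333e-01, -3.27502351e-01,
         8.55553883e-02],
       [ 9.99998795e-01, -2.76117330e-04,  1.52765738e-03,
         1.12523871e-03],
       [-1.53383666e-03, -3.27502322e-01,  9.44849129e-01,
        -1.28800828e-01],
       [ 0.00000000e+00,  0.00000000e+00,  0.00000000e+00,
         1.00000000e+00]])}
{'time': 0.1, 'q': array([-7.16198988e+01,  5.00673082e+00,  1.00396655e+01,  9.50992009e+01,
        3.39882932e-04,  8.99996506e+01]), 'qd': array([ 0.02896767, -0.05141959,  0.13097763, -0.08487591,  0.05551393,
        0.05702943]), 'joint_efforts': array([-4.63920987e-04, -5.21562016e+01,  4.65653515e+01,  1.60782225e-02,
       -2.03123636e-05,  7.77334549e-06]), 'ee_pos': array([ 0.17336913, -0.52176667,  0.24467165]), 'tcp_rot': array([-1.79933734e+02, -3.40286789e-04,  1.83804501e+01]), 'wrist_force': array([-0.41358366, -0.01838258,  0.5674353 ]), 'torque': array([-0.00445423,  0.00473134,  0.03108579]), 'grasp_force': 0.0, 'opening': 0.08567804942102113}
```

View pics/top.png

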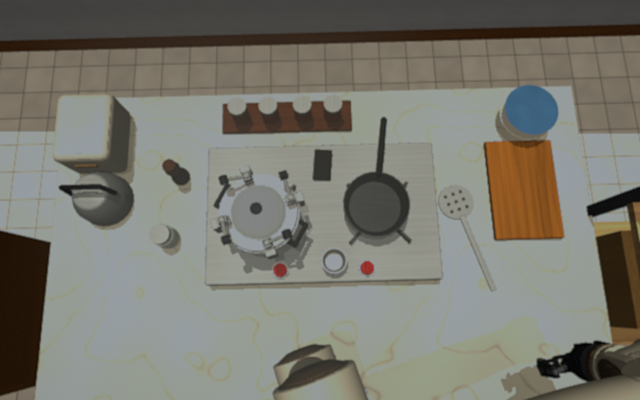

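View pics/side.png

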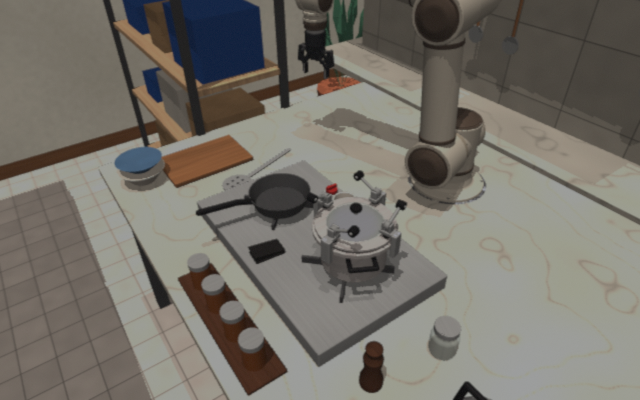

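Top view: the pot is centred near (256,208), with clamps around it at about (225,236), (240,178), (290,185) and (272,245). Side view: black rollers at about (358,175), (400,205), (353,231) and near (325,200). I'll enlarge both.

Run:
```python
import cv2,numpy as np
a=cv2.imread("pics/top.png")[150:270,200:320]; b=cv2.imread("pics/side.png")[155:305,290:440]
f=lambda x:cv2.resize(x,(400,400),interpolation=cv2.INTER_CUBIC)
cv2.imwrite("pics/c1.png",np.hstack([f(a),f(b)]))
```

```text
(no output)
```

View pics/c1.png

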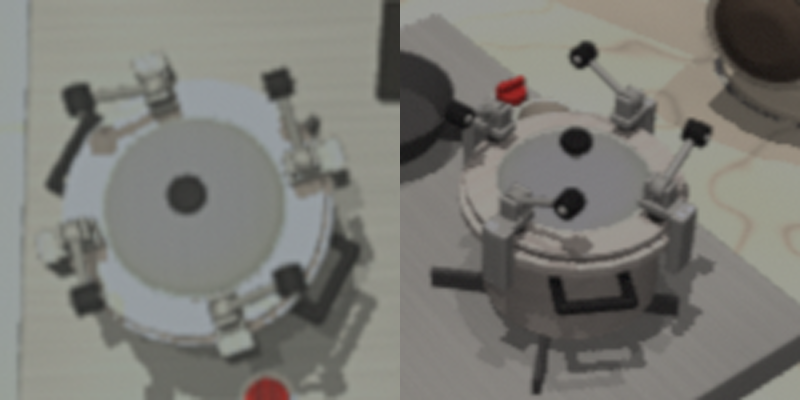

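Crop: in the top half, the rollers are at (77,98), (277,83), (289,278) and (87,298), and the handle at (187,194). In the side half, the rollers are at (583,54), (697,132), (569,204) and (460,113), and the handle at (576,141). The levers run counter-clockwise from the brackets. Next I triangulate.

```bash
cat > h.py <<'E'
import numpy as np
from scipy.spatial.transform import Rotation as R
from workcell import get_calibration
def ray(n,p):
    c=get_calibration(n); d=np.array([(p[0]-c['cx'])/c['fx'],(p[1]-c['cy'])/c['fy'],1])
    return np.array(c['origin']),R.from_euler('xyz',c['orientation'],degrees=True).apply(d/np.linalg.norm(d))
def tri(a,b):
    (o,d),(p,e)=a,b
    s=np.linalg.lstsq(np.c_[d,-e],p-o,rcond=None)[0]
    u,v=o+s[0]*d,p+s[1]*e
    return (u+v)/2,np.linalg.norm(u-v)
E
python3 - <<'E'
from h import *
T=dict(A=(77,98),B=(277,83),C=(289,278),D=(87,298),H=(187,194))
S=[(583,54),(697,132),(569,204),(460,113),(576,141)]
for k,t in T.items():
    for s in S:
        x,e=tri(ray('top',(200+t[0]*.3-.35,150+t[1]*.3-.35)),ray('side',(290+(s[0]-400)*.375-.3,155+s[1]*.375-.3)))
        if e<.02: print(k,s,x.round(4),round(e,4))
E
```

```text
A (583, 54) [0.5711 0.2147 0.3787] 0.0031
A (569, 204) [0.6033 0.2415 0.2606] 0.0008
A (576, 141) [0.5891 0.2302 0.3115] 0.0
B (460, 113) [0.6096 0.0953 0.2644] 0.0012
C (583, 54) [0.466  0.0881 0.2643] 0.0016
C (569, 204) [0.4897 0.1018 0.0999] 0.0071
C (576, 141) [0.4789 0.0961 0.1718] 0.0058
D (697, 132) [0.4561 0.2317 0.2596] 0.0016
H (583, 54) [0.5177 0.1514 0.3211] 0.0021
H (569, 204) [0.5463 0.1726 0.1806] 0.0024
H (576, 141) [0.5335 0.1637 0.2416] 0.0014
```

send_rows(
  linear=[
    [0, 0, -0.015],
    [0, 0, -0.015],
    [0, 0, -0.015],
    [0, 0, -0.015],
    [0, 0, -0.015],
    [0, 0, -0.015],
    [0, 0, -0.015],
    [0, 0, -0.015],
  ],
  twist=[
    [0, 0, -1],
    [0, 0, -1],
    [0, 0, -1],
    [0, 0, -1],
    [0, 0, -1],
    [0, 0, -1],
    [0, 0, -1],
    [0, 0, -1],
  ],
  gripper=[0, 0, 0, 0, 0, 0, 0, 0],
)

```text
time: 1.1
ee_pos: [0.1734, -0.5219, 0.3654]
tcp_rot: [-180.0, -0.0, 98.7]
wrist_force: [1.0, -0.5, 0.1]
opening: -0.0001
grasp_force: 0.0
```

send_rows(
  linear=[
    [0, 0, 0],
    [0.038, 0.04, 0],
    [0.038, 0.04, 0],
    [0.038, 0.04, 0],
    [0.038, 0.04, 0],
    [0.038, 0.04, 0],
    [0.038, 0.04, 0],
    [0.038, 0.04, 0],
  ],
  twist=[
    [0, 0, -0.86],
    [0, 0, 0],
    [0, 0, 0],
    [0, 0, 0],
    [0, 0, 0],
    [0, 0, 0],
    [0, 0, 0],
    [0, 0, 0],
  ],
  gripper=[0, 0, 0, 0, 0, 0, 0, 0],
)

```text
time: 2.1
ee_pos: [0.364, -0.1841, 0.3651]
tcp_rot: [-180.0, -0.0, 107.0]
wrist_force: [1.0, -0.7, 0.2]
opening: 0.0001
grasp_force: 0.0
```

send_rows(
  linear=[
    [0.038, 0.04, 0],
    [0.038, 0.04, 0],
    [0.038, 0.04, 0],
    [0.038, 0.04, 0],
    [0.038, 0.04, 0],
    [0.038, 0.04, 0],
    [0.038, 0.04, 0],
    [0, 0, 0],
  ],
  twist=[
    [0, 0, 0],
    [0, 0, 0],
    [0, 0, 0],
    [0, 0, 0],
    [0, 0, 0],
    [0, 0, 0],
    [0, 0, 0],
    [0, 0, 0],
  ],
  gripper=[0, 0, 0, 0, 0, 0, 0, 0],
)

```text
time: 3.1
ee_pos: [0.5549, 0.1534, 0.3623]
tcp_rot: [-179.8, -0.0, 107.2]
wrist_force: [-0.5, 0.9, 0.2]
opening: -0.0004
grasp_force: 0.0
```

Run:
```python
from workcell import bot,camera
import cv2,numpy as np
o=bot.get_obs(); im=camera("wrist")[:,:,::-1]
np.savez("w.npz",p=o['ee_pos'],r=o['tcp_rot'],im=im); cv2.imwrite("pics/w1.png",im); print(o['ee_pos'],o['tcp_rot'])
```

```text
[0.55491449 0.15342682 0.36226586] [-1.79755554e+02 -2.71494610e-02  1.07180026e+02]
```

View pics/w1.png

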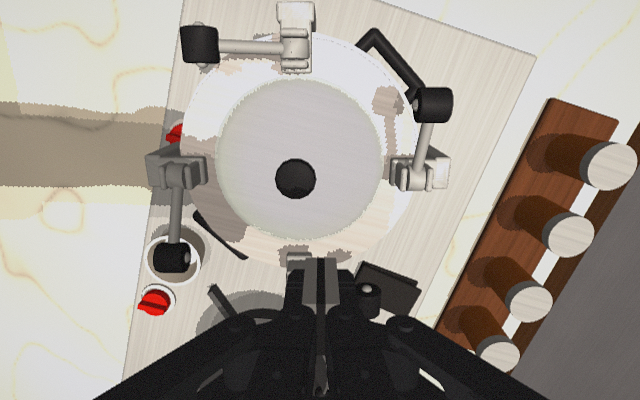

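Wrist view: roller D at (199,44), A at (433,105), C at (173,257) and B at (368,299). I'll cast these onto the roller height planes.

Run:
```python
from h import *
w=np.load("w.npz"); c=get_calibration("wrist"); H=np.array(c['hand_eye']); Rt=R.from_euler('xyz',w['r'],degrees=True)
o=w['p']+Rt.apply(H[:3,3])
for n,p,z in[("A",(433,105),.2606),("B",(368,299),.2644),("C",(173,257),.2643),("D",(199,44),.2596)]:
    d=Rt.apply(H[:3,:3]@[(p[0]-c['cx'])/c['fx'],(p[1]-c['cy'])/c['fy'],1]); print(n,(o+d*(z-o[2])/d[2]).round(4))
```

```text
A [0.6026 0.2384 0.2606]
B [0.6103 0.0958 0.2644]
C [0.4666 0.0873 0.2643]
D [0.4565 0.2297 0.2596]
```

send_rows(
  linear=[
    [0.024, 0.024, 0],
    [0.024, 0.024, 0],
    [0.024, 0.024, 0],
    [0, 0, 0.02],
    [0, 0, 0.02],
    [0, 0, 0.02],
    [0, 0, 0],
    [0, 0, 0],
  ],
  twist=[
    [0, 0, 0],
    [0, 0, 0],
    [0, 0, 0],
    [0, 0, 0],
    [0, 0, 0],
    [0, 0, 0],
    [0, 0, 0],
    [0, 0, 0],
  ],
  gripper=[0, 0, 0, 0, 0, 0, 0, 0],
)

```text
time: 4.15
ee_pos: [0.6014, 0.2395, 0.3068]
tcp_rot: [179.9, -0.0, 106.9]
wrist_force: [-1.1, -0.6, 0.8]
opening: -0.0002
grasp_force: 0.0
```

send_rows(
  linear=[
    [0.0035, 0, 0.008],
    [0, 0, 0.004],
    [0, 0, 0.002],
    [0, 0, 0.002],
  ],
  twist=[
    [0, 0, 0],
    [0, 0, 0],
    [0, 0, 0],
    [0, 0, 0],
  ],
  gripper=[0, 0, 0, 0],
)

```text
time: 4.65
ee_pos: [0.6005, 0.2437, 0.2892]
tcp_rot: [180.0, 0.0, 107.0]
wrist_force: [0.4, 0.6, -0.1]
opening: 0.0003
grasp_force: 0.0
```

send_rows(
  linear=[
    [0, 0, 0.002],
  ],
  twist=[
    [0, 0, 0],
  ],
  gripper=[0],
)

```text
time: 4.78
ee_pos: [0.6005, 0.2437, 0.2872]
tcp_rot: [180.0, -0.0, 107.0]
wrist_force: [0.2, 0.6, 0.1]
opening: 0.0001
grasp_force: 0.0
```

send_rows(
  linear=[
    [0, 0, 0.002],
  ],
  twist=[
    [0, 0, 0],
  ],
  gripper=[0],
)

```text
time: 4.9
ee_pos: [0.6005, 0.2436, 0.2852]
tcp_rot: [180.0, -0.0, 107.0]
wrist_force: [0.4, -0.5, 0.4]
opening: 0.0004
grasp_force: 0.0
```

send_rows(
  linear=[
    [0, 0, 0.002],
  ],
  twist=[
    [0, 0, 0],
  ],
  gripper=[0],
)

```text
time: 5.03
ee_pos: [0.6005, 0.2436, 0.2832]
tcp_rot: [180.0, -0.0, 107.0]
wrist_force: [-0.0, -0.6, 0.4]
opening: 0.0001
grasp_force: 0.0
```

send_rows(
  linear=[
    [0, 0, 0.002],
  ],
  twist=[
    [0, 0, 0],
  ],
  gripper=[0],
)

```text
time: 5.15
ee_pos: [0.6006, 0.2437, 0.2824]
tcp_rot: [179.9, -0.0, 107.0]
wrist_force: [-0.6, -0.4, 12.4]
opening: 0.0
grasp_force: 6.3
```

send_rows(
  linear=[
    [0, 0, 0.002],
  ],
  twist=[
    [0, 0, 0],
  ],
  gripper=[0],
)

```text
time: 5.28
ee_pos: [0.6006, 0.2438, 0.2815]
tcp_rot: [179.8, -0.0, 107.0]
wrist_force: [-0.6, 1.1, 13.0]
opening: -0.0002
grasp_force: 6.5
```

send_rows(
  linear=[
    [0, 0, 0.0015],
  ],
  twist=[
    [0, 0, 0],
  ],
  gripper=[0],
)

```text
time: 5.4
ee_pos: [0.6005, 0.2438, 0.2802]
tcp_rot: [179.8, -0.0, 107.0]
wrist_force: [-2.1, -1.1, 13.1]
opening: 0.0003
grasp_force: 6.4
```

send_rows(
  linear=[
    [0, 0, 0.0015],
  ],
  twist=[
    [0, 0, 0],
  ],
  gripper=[0],
)

```text
time: 5.52
ee_pos: [0.6006, 0.2438, 0.2788]
tcp_rot: [179.8, -0.0, 107.0]
wrist_force: [-2.0, 0.0, 13.2]
opening: -0.0003
grasp_force: 6.3
```

send_rows(
  linear=[
    [0, 0, 0.0015],
  ],
  twist=[
    [0, 0, 0],
  ],
  gripper=[0],
)

```text
time: 5.65
ee_pos: [0.6006, 0.2438, 0.2773]
tcp_rot: [179.8, -0.0, 107.0]
wrist_force: [-3.0, 0.2, 12.0]
opening: 0.0
grasp_force: 6.2
```

send_rows(
  linear=[
    [0, 0, 0.0015],
  ],
  twist=[
    [0, 0, 0],
  ],
  gripper=[0],
)

```text
time: 5.78
ee_pos: [0.6006, 0.2438, 0.2757]
tcp_rot: [179.8, -0.0, 107.0]
wrist_force: [-2.3, -1.0, 11.2]
opening: 0.0002
grasp_force: 6.1
```

send_rows(
  linear=[
    [0, 0, 0.0015],
  ],
  twist=[
    [0, 0, 0],
  ],
  gripper=[0],
)

```text
time: 5.9
ee_pos: [0.6006, 0.2438, 0.2742]
tcp_rot: [179.8, -0.0, 107.0]
wrist_force: [-2.0, 0.1, 12.5]
opening: 0.0
grasp_force: 6.1
```

send_rows(
  linear=[
    [0, 0, 0.0015],
  ],
  twist=[
    [0, 0, 0],
  ],
  gripper=[0],
)

```text
time: 6.02
ee_pos: [0.6006, 0.2438, 0.2727]
tcp_rot: [179.8, -0.0, 107.0]
wrist_force: [-1.7, 0.0, 13.2]
opening: 0.0001
grasp_force: 6.0
```

send_rows(
  linear=[
    [0, 0, 0.0015],
  ],
  twist=[
    [0, 0, 0],
  ],
  gripper=[0],
)

```text
time: 6.15
ee_pos: [0.6006, 0.2438, 0.2712]
tcp_rot: [179.8, -0.0, 107.0]
wrist_force: [-2.0, 0.2, 11.0]
opening: -0.0001
grasp_force: 6.0
```

send_rows(
  linear=[
    [0, 0, 0.0015],
  ],
  twist=[
    [0, 0, 0],
  ],
  gripper=[0],
)

```text
time: 6.28
ee_pos: [0.6006, 0.2438, 0.2696]
tcp_rot: [179.8, -0.0, 107.0]
wrist_force: [-1.2, -0.5, 11.6]
opening: -0.0001
grasp_force: 5.9
```

send_rows(
  linear=[
    [0, 0, 0.0015],
  ],
  twist=[
    [0, 0, 0],
  ],
  gripper=[0],
)

```text
time: 6.4
ee_pos: [0.6006, 0.2438, 0.2681]
tcp_rot: [179.8, -0.0, 107.0]
wrist_force: [-2.0, 0.1, 11.7]
opening: 0.0
grasp_force: 5.9
```

send_rows(
  linear=[
    [0, 0, 0.0015],
  ],
  twist=[
    [0, 0, 0],
  ],
  gripper=[0],
)

```text
time: 6.52
ee_pos: [0.6006, 0.2438, 0.2666]
tcp_rot: [179.8, -0.0, 107.0]
wrist_force: [-2.0, 0.0, 11.8]
opening: 0.0001
grasp_force: 5.9
```

send_rows(
  linear=[
    [0, 0, 0.0015],
  ],
  twist=[
    [0, 0, 0],
  ],
  gripper=[0],
)

```text
time: 6.65
ee_pos: [0.6006, 0.2438, 0.2652]
tcp_rot: [179.8, -0.0, 107.0]
wrist_force: [-1.7, -0.4, 12.4]
opening: -0.0002
grasp_force: 6.2
```

send_rows(
  linear=[
    [0, 0, 0.0015],
  ],
  twist=[
    [0, 0, 0],
  ],
  gripper=[0],
)

```text
time: 6.78
ee_pos: [0.6006, 0.2439, 0.2638]
tcp_rot: [179.8, -0.0, 107.0]
wrist_force: [-2.0, -1.1, 13.6]
opening: 0.0003
grasp_force: 6.5
```

send_rows(
  linear=[
    [0, 0, 0.0015],
  ],
  twist=[
    [0, 0, 0],
  ],
  gripper=[0],
)

```text
time: 6.9
ee_pos: [0.6006, 0.2439, 0.2624]
tcp_rot: [179.8, -0.0, 107.0]
wrist_force: [-1.5, 0.0, 13.5]
opening: 0.0001
grasp_force: 6.8
```

send_rows(
  linear=[
    [0, 0, 0.0015],
  ],
  twist=[
    [0, 0, 0],
  ],
  gripper=[0],
)

```text
time: 7.02
ee_pos: [0.6006, 0.2439, 0.261]
tcp_rot: [179.8, -0.0, 107.0]
wrist_force: [-3.2, 0.2, 13.5]
opening: -0.0003
grasp_force: 7.1
```

send_rows(
  linear=[
    [0, 0, 0.0015],
  ],
  twist=[
    [0, 0, 0],
  ],
  gripper=[0],
)

```text
time: 7.15
ee_pos: [0.6006, 0.2439, 0.2596]
tcp_rot: [179.8, -0.0, 107.0]
wrist_force: [-1.8, 0.8, 14.5]
opening: 0.0002
grasp_force: 7.4
```

send_rows(
  linear=[
    [0, 0, -0.025],
    [0, 0, -0.025],
    [-0.0226, -0.0348, 0],
    [-0.0226, -0.0348, 0],
    [-0.0226, -0.0348, 0],
    [-0.0226, -0.0348, 0],
    [-0.0226, -0.0348, 0],
    [0, 0, 0],
  ],
  twist=[
    [0, 0, 0],
    [0, 0, 0],
    [0, 0, 0],
    [0, 0, 0],
    [0, 0, 0],
    [0, 0, 0],
    [0, 0, 0],
    [0, 0, 0],
  ],
  gripper=[0, 0, 0, 0, 0, 0, 0, 0],
)

```text
time: 8.15
ee_pos: [0.4658, 0.0833, 0.3079]
tcp_rot: [179.9, 0.0, 106.9]
wrist_force: [0.1, -0.5, 0.5]
opening: -0.0
grasp_force: 0.0
```

send_rows(
  linear=[
    [0, 0, 0.01],
    [0, 0, 0.005],
    [0, 0, 0],
  ],
  twist=[
    [0, 0, 0],
    [0, 0, 0],
    [0, 0, 0],
  ],
  gripper=[0, 0, 0],
)

```text
time: 8.52
ee_pos: [0.4672, 0.0852, 0.2907]
tcp_rot: [-179.9, -0.0, 107.0]
wrist_force: [0.1, 0.3, -0.0]
opening: -0.0001
grasp_force: 0.0
```

send_rows(
  linear=[
    [0, 0, 0.002],
    [0, 0, 0.002],
  ],
  twist=[
    [0, 0, 0],
    [0, 0, 0],
  ],
  gripper=[0, 0],
)

```text
time: 8.78
ee_pos: [0.4672, 0.0849, 0.2877]
tcp_rot: [-180.0, 0.0, 107.0]
wrist_force: [-0.1, -0.3, -0.0]
opening: -0.0003
grasp_force: 0.0
```

send_rows(
  linear=[
    [0, 0, 0.0015],
  ],
  twist=[
    [0, 0, 0],
  ],
  gripper=[0],
)

```text
time: 8.9
ee_pos: [0.4671, 0.0848, 0.2862]
tcp_rot: [-180.0, -0.0, 107.0]
wrist_force: [-0.0, 0.7, -0.7]
opening: 0.0004
grasp_force: 0.0
```

send_rows(
  linear=[
    [0, 0, 0.0015],
  ],
  twist=[
    [0, 0, 0],
  ],
  gripper=[0],
)

```text
time: 9.02
ee_pos: [0.4672, 0.0848, 0.2854]
tcp_rot: [179.9, 0.0, 107.0]
wrist_force: [-0.8, 1.1, 11.0]
opening: 0.0
grasp_force: 5.4
```

send_rows(
  linear=[
    [0, 0, 0.0015],
  ],
  twist=[
    [0, 0, 0],
  ],
  gripper=[0],
)

```text
time: 9.15
ee_pos: [0.4673, 0.0847, 0.2849]
tcp_rot: [179.8, 0.0, 107.0]
wrist_force: [-1.2, -1.9, 13.7]
opening: -0.0001
grasp_force: 6.7
```

send_rows(
  linear=[
    [0, 0, 0.0015],
  ],
  twist=[
    [0, 0, 0],
  ],
  gripper=[0],
)

```text
time: 9.28
ee_pos: [0.4673, 0.0847, 0.2837]
tcp_rot: [179.8, 0.0, 107.0]
wrist_force: [-1.0, -1.3, 13.7]
opening: -0.0002
grasp_force: 6.6
```

send_rows(
  linear=[
    [0, 0, 0.0015],
  ],
  twist=[
    [0, 0, 0],
  ],
  gripper=[0],
)

```text
time: 9.4
ee_pos: [0.4673, 0.0847, 0.2823]
tcp_rot: [179.8, 0.0, 107.0]
wrist_force: [-1.5, -1.1, 13.4]
opening: 0.0
grasp_force: 6.5
```

send_rows(
  linear=[
    [0, 0, 0.0015],
  ],
  twist=[
    [0, 0, 0],
  ],
  gripper=[0],
)

```text
time: 9.52
ee_pos: [0.4673, 0.0847, 0.2808]
tcp_rot: [179.8, 0.0, 107.0]
wrist_force: [-2.5, -0.9, 12.6]
opening: -0.0002
grasp_force: 6.4
```

send_rows(
  linear=[
    [0, 0, 0.0015],
  ],
  twist=[
    [0, 0, 0],
  ],
  gripper=[0],
)

```text
time: 9.65
ee_pos: [0.4673, 0.0847, 0.2792]
tcp_rot: [179.8, 0.0, 107.0]
wrist_force: [-1.7, -1.6, 13.1]
opening: -0.0001
grasp_force: 6.3
```

send_rows(
  linear=[
    [0, 0, 0.0015],
  ],
  twist=[
    [0, 0, 0],
  ],
  gripper=[0],
)

```text
time: 9.78
ee_pos: [0.4673, 0.0847, 0.2777]
tcp_rot: [179.8, 0.0, 107.0]
wrist_force: [-2.3, -1.4, 13.4]
opening: 0.0001
grasp_force: 6.2
```

send_rows(
  linear=[
    [0, 0, 0.0015],
  ],
  twist=[
    [0, 0, 0],
  ],
  gripper=[0],
)

```text
time: 9.9
ee_pos: [0.4673, 0.0847, 0.2762]
tcp_rot: [179.8, 0.0, 107.0]
wrist_force: [-1.4, -1.4, 12.9]
opening: 0.0005
grasp_force: 6.2
```

send_rows(
  linear=[
    [0, 0, 0.0015],
  ],
  twist=[
    [0, 0, 0],
  ],
  gripper=[0],
)

```text
time: 10.02
ee_pos: [0.4673, 0.0846, 0.2747]
tcp_rot: [179.8, 0.0, 107.0]
wrist_force: [-2.1, -0.7, 12.2]
opening: -0.0002
grasp_force: 6.1
```

send_rows(
  linear=[
    [0, 0, 0.0015],
  ],
  twist=[
    [0, 0, 0],
  ],
  gripper=[0],
)

```text
time: 10.15
ee_pos: [0.4673, 0.0847, 0.2732]
tcp_rot: [179.8, 0.0, 107.0]
wrist_force: [-2.0, -1.7, 12.4]
opening: -0.0001
grasp_force: 6.0
```

send_rows(
  linear=[
    [0, 0, 0.0015],
  ],
  twist=[
    [0, 0, 0],
  ],
  gripper=[0],
)

```text
time: 10.28
ee_pos: [0.4673, 0.0847, 0.2716]
tcp_rot: [179.8, 0.0, 107.0]
wrist_force: [-0.9, -1.7, 12.2]
opening: -0.0
grasp_force: 6.0
```

send_rows(
  linear=[
    [0, 0, 0.0015],
  ],
  twist=[
    [0, 0, 0],
  ],
  gripper=[0],
)

```text
time: 10.4
ee_pos: [0.4673, 0.0847, 0.2701]
tcp_rot: [179.8, 0.0, 107.0]
wrist_force: [-1.7, -0.9, 12.2]
opening: -0.0002
grasp_force: 5.9
```

send_rows(
  linear=[
    [0, 0, 0.0015],
  ],
  twist=[
    [0, 0, 0],
  ],
  gripper=[0],
)

```text
time: 10.52
ee_pos: [0.4673, 0.0846, 0.2686]
tcp_rot: [179.8, 0.0, 107.0]
wrist_force: [-1.7, -2.0, 11.8]
opening: 0.0
grasp_force: 6.0
```

send_rows(
  linear=[
    [0, 0, 0.0015],
  ],
  twist=[
    [0, 0, 0],
  ],
  gripper=[0],
)

```text
time: 10.65
ee_pos: [0.4673, 0.0846, 0.2671]
tcp_rot: [179.8, 0.0, 107.0]
wrist_force: [-1.2, -0.5, 13.4]
opening: 0.0002
grasp_force: 6.2
```

send_rows(
  linear=[
    [0, 0, 0.0015],
  ],
  twist=[
    [0, 0, 0],
  ],
  gripper=[0],
)

```text
time: 10.78
ee_pos: [0.4673, 0.0846, 0.2657]
tcp_rot: [179.8, 0.0, 107.0]
wrist_force: [-2.7, -1.1, 13.1]
opening: 0.0001
grasp_force: 6.4
```

send_rows(
  linear=[
    [0, 0, 0.0015],
  ],
  twist=[
    [0, 0, 0],
  ],
  gripper=[0],
)

```text
time: 10.9
ee_pos: [0.4674, 0.0846, 0.2643]
tcp_rot: [179.8, 0.0, 107.0]
wrist_force: [-2.1, -2.1, 13.8]
opening: -0.0001
grasp_force: 6.7
```

send_rows(
  linear=[
    [0, 0, 0.0015],
  ],
  twist=[
    [0, 0, 0],
  ],
  gripper=[0],
)

```text
time: 11.02
ee_pos: [0.4674, 0.0846, 0.2629]
tcp_rot: [179.8, 0.0, 107.0]
wrist_force: [-2.7, -1.8, 14.3]
opening: 0.0002
grasp_force: 7.0
```

send_rows(
  linear=[
    [0, 0, 0.0015],
  ],
  twist=[
    [0, 0, 0],
  ],
  gripper=[0],
)

```text
time: 11.15
ee_pos: [0.4674, 0.0846, 0.2614]
tcp_rot: [179.8, 0.0, 107.0]
wrist_force: [-2.3, -1.6, 14.3]
opening: 0.0002
grasp_force: 7.4
```

send_rows(
  linear=[
    [0, 0, -0.025],
    [0, 0, -0.025],
    [-0.0078, 0.0357, 0],
    [-0.0078, 0.0357, 0],
    [-0.0078, 0.0357, 0],
    [-0.0078, 0.0357, 0],
    [0, 0, 0],
    [0, 0, 0.01],
  ],
  twist=[
    [0, 0, 0],
    [0, 0, 0],
    [0, 0, 0],
    [0, 0, 0],
    [0, 0, 0],
    [0, 0, 0],
    [0, 0, 0],
    [0, 0, 0],
  ],
  gripper=[0, 0, 0, 0, 0, 0, 0, 0],
)

```text
time: 12.15
ee_pos: [0.6127, 0.0966, 0.2994]
tcp_rot: [180.0, 0.0, 107.0]
wrist_force: [-0.1, 0.2, -0.2]
opening: -0.0
grasp_force: 0.0
```

send_rows(
  linear=[
    [0, 0, 0.006],
    [0, 0, 0],
    [0, 0, 0.0015],
  ],
  twist=[
    [0, 0, 0],
    [0, 0, 0],
    [0, 0, 0],
  ],
  gripper=[0, 0, 0],
)

```text
time: 12.52
ee_pos: [0.6124, 0.0966, 0.2925]
tcp_rot: [179.9, 0.0, 107.0]
wrist_force: [-0.7, -0.9, 0.7]
opening: -0.0002
grasp_force: 0.0
```

send_rows(
  linear=[
    [0, 0, 0.0015],
  ],
  twist=[
    [0, 0, 0],
  ],
  gripper=[0],
)

```text
time: 12.65
ee_pos: [0.6126, 0.0966, 0.2907]
tcp_rot: [180.0, 0.0, 107.0]
wrist_force: [-0.1, 0.3, 0.4]
opening: -0.0003
grasp_force: 0.0
```

send_rows(
  linear=[
    [0, 0, 0.0015],
  ],
  twist=[
    [0, 0, 0],
  ],
  gripper=[0],
)

```text
time: 12.78
ee_pos: [0.6127, 0.0966, 0.2888]
tcp_rot: [180.0, 0.0, 107.0]
wrist_force: [0.6, 0.6, -0.3]
opening: 0.0001
grasp_force: 0.0
```

send_rows(
  linear=[
    [0, 0, 0.0015],
  ],
  twist=[
    [0, 0, 0],
  ],
  gripper=[0],
)

```text
time: 12.9
ee_pos: [0.6128, 0.0966, 0.2872]
tcp_rot: [180.0, -0.0, 107.0]
wrist_force: [0.1, -0.3, -0.3]
opening: 0.0001
grasp_force: 0.0
```

send_rows(
  linear=[
    [0, 0, 0.0015],
  ],
  twist=[
    [0, 0, 0],
  ],
  gripper=[0],
)

```text
time: 13.02
ee_pos: [0.6128, 0.0966, 0.2856]
tcp_rot: [-180.0, -0.0, 107.0]
wrist_force: [0.9, -0.2, 0.5]
opening: -0.0001
grasp_force: 0.0
```

send_rows(
  linear=[
    [0, 0, 0.0015],
  ],
  twist=[
    [0, 0, 0],
  ],
  gripper=[0],
)

```text
time: 13.15
ee_pos: [0.6129, 0.0967, 0.285]
tcp_rot: [179.9, 0.0, 107.0]
wrist_force: [0.4, 0.1, 10.0]
opening: 0.0002
grasp_force: 4.7
```

send_rows(
  linear=[
    [0, 0, 0.0015],
  ],
  twist=[
    [0, 0, 0],
  ],
  gripper=[0],
)

```text
time: 13.28
ee_pos: [0.6131, 0.0967, 0.2847]
tcp_rot: [179.8, 0.0, 107.0]
wrist_force: [0.3, 0.5, 13.2]
opening: -0.0
grasp_force: 6.5
```

send_rows(
  linear=[
    [0, 0, 0.0015],
  ],
  twist=[
    [0, 0, 0],
  ],
  gripper=[0],
)

```text
time: 13.4
ee_pos: [0.6133, 0.0968, 0.2837]
tcp_rot: [179.7, 0.0, 107.0]
wrist_force: [0.8, 0.0, 13.4]
opening: -0.0004
grasp_force: 6.6
```

send_rows(
  linear=[
    [0, 0, 0.0015],
  ],
  twist=[
    [0, 0, 0],
  ],
  gripper=[0],
)

```text
time: 13.52
ee_pos: [0.6133, 0.0968, 0.2823]
tcp_rot: [179.7, 0.0, 107.0]
wrist_force: [-0.3, 0.6, 12.5]
opening: -0.0
grasp_force: 6.5
```

send_rows(
  linear=[
    [0, 0, 0.0015],
  ],
  twist=[
    [0, 0, 0],
  ],
  gripper=[0],
)

```text
time: 13.65
ee_pos: [0.6133, 0.0968, 0.2808]
tcp_rot: [179.7, 0.0, 107.0]
wrist_force: [0.2, 0.4, 13.6]
opening: 0.0
grasp_force: 6.4
```

send_rows(
  linear=[
    [0, 0, 0.0015],
  ],
  twist=[
    [0, 0, 0],
  ],
  gripper=[0],
)

```text
time: 13.78
ee_pos: [0.6133, 0.0968, 0.2792]
tcp_rot: [179.7, 0.0, 107.0]
wrist_force: [0.9, 0.7, 12.2]
opening: -0.0001
grasp_force: 6.3
```

send_rows(
  linear=[
    [0, 0, 0.0015],
  ],
  twist=[
    [0, 0, 0],
  ],
  gripper=[0],
)

```text
time: 13.9
ee_pos: [0.6133, 0.0968, 0.2777]
tcp_rot: [179.7, 0.0, 107.0]
wrist_force: [-0.0, 0.8, 12.8]
opening: 0.0003
grasp_force: 6.2
```

send_rows(
  linear=[
    [0, 0, 0.0015],
  ],
  twist=[
    [0, 0, 0],
  ],
  gripper=[0],
)

```text
time: 14.02
ee_pos: [0.6133, 0.0968, 0.2762]
tcp_rot: [179.7, 0.0, 107.0]
wrist_force: [0.8, -0.5, 12.4]
opening: -0.0003
grasp_force: 6.2
```

send_rows(
  linear=[
    [0, 0, 0.0015],
  ],
  twist=[
    [0, 0, 0],
  ],
  gripper=[0],
)

```text
time: 14.15
ee_pos: [0.6133, 0.0968, 0.2747]
tcp_rot: [179.7, 0.0, 107.0]
wrist_force: [-0.0, 1.5, 11.4]
opening: 0.0
grasp_force: 6.1
```

send_rows(
  linear=[
    [0, 0, 0.0015],
  ],
  twist=[
    [0, 0, 0],
  ],
  gripper=[0],
)

```text
time: 14.28
ee_pos: [0.6133, 0.0968, 0.2731]
tcp_rot: [179.7, 0.0, 107.0]
wrist_force: [0.7, 0.4, 12.9]
opening: -0.0002
grasp_force: 6.0
```

send_rows(
  linear=[
    [0, 0, 0.0015],
  ],
  twist=[
    [0, 0, 0],
  ],
  gripper=[0],
)

```text
time: 14.4
ee_pos: [0.6133, 0.0968, 0.2716]
tcp_rot: [179.7, 0.0, 107.0]
wrist_force: [0.4, 1.0, 12.5]
opening: 0.0002
grasp_force: 6.0
```

send_rows(
  linear=[
    [0, 0, 0.0015],
  ],
  twist=[
    [0, 0, 0],
  ],
  gripper=[0],
)

```text
time: 14.52
ee_pos: [0.6133, 0.0968, 0.2701]
tcp_rot: [179.7, 0.0, 107.0]
wrist_force: [0.2, 0.9, 11.7]
opening: 0.0
grasp_force: 5.9
```

send_rows(
  linear=[
    [0, 0, 0.0015],
  ],
  twist=[
    [0, 0, 0],
  ],
  gripper=[0],
)

```text
time: 14.65
ee_pos: [0.6133, 0.0968, 0.2686]
tcp_rot: [179.7, 0.0, 107.0]
wrist_force: [0.2, -0.3, 11.7]
opening: -0.0
grasp_force: 5.9
```

send_rows(
  linear=[
    [0, 0, 0.0015],
  ],
  twist=[
    [0, 0, 0],
  ],
  gripper=[0],
)

```text
time: 14.78
ee_pos: [0.6133, 0.0968, 0.267]
tcp_rot: [179.8, 0.0, 107.0]
wrist_force: [1.0, 0.7, 11.4]
opening: -0.0004
grasp_force: 5.8
```

send_rows(
  linear=[
    [0, 0, 0.0015],
  ],
  twist=[
    [0, 0, 0],
  ],
  gripper=[0],
)

```text
time: 14.9
ee_pos: [0.6133, 0.0968, 0.2656]
tcp_rot: [179.7, 0.0, 107.0]
wrist_force: [1.1, 0.6, 11.7]
opening: 0.0002
grasp_force: 5.8
```

send_rows(
  linear=[
    [0, 0, 0.0015],
  ],
  twist=[
    [0, 0, 0],
  ],
  gripper=[0],
)

```text
time: 15.02
ee_pos: [0.6133, 0.0968, 0.2641]
tcp_rot: [179.8, 0.0, 107.0]
wrist_force: [1.4, 0.2, 13.3]
opening: 0.0002
grasp_force: 6.2
```

send_rows(
  linear=[
    [0, 0, 0.0015],
  ],
  twist=[
    [0, 0, 0],
  ],
  gripper=[0],
)

```text
time: 15.15
ee_pos: [0.6134, 0.0968, 0.2627]
tcp_rot: [179.7, 0.0, 107.0]
wrist_force: [0.5, 0.6, 12.0]
opening: 0.0001
grasp_force: 6.5
```

send_rows(
  linear=[
    [0, 0, 0.0015],
  ],
  twist=[
    [0, 0, 0],
  ],
  gripper=[0],
)

```text
time: 15.28
ee_pos: [0.6134, 0.0968, 0.2614]
tcp_rot: [179.7, 0.0, 107.0]
wrist_force: [0.7, 1.0, 13.4]
opening: 0.0001
grasp_force: 6.8
```

send_rows(
  linear=[
    [0, 0, 0.0015],
  ],
  twist=[
    [0, 0, 0],
  ],
  gripper=[0],
)

```text
time: 15.4
ee_pos: [0.6134, 0.0968, 0.26]
tcp_rot: [179.7, 0.0, 107.0]
wrist_force: [-0.5, 0.2, 13.8]
opening: -0.0002
grasp_force: 7.1
```

send_rows(
  linear=[
    [0, 0, 0.0015],
  ],
  twist=[
    [0, 0, 0],
  ],
  gripper=[0],
)

```text
time: 15.52
ee_pos: [0.6135, 0.0968, 0.2586]
tcp_rot: [179.7, 0.0, 107.0]
wrist_force: [-0.2, -0.2, 16.4]
opening: 0.0002
grasp_force: 7.5
```

send_rows(
  linear=[
    [0, 0, -0.025],
    [0, 0, -0.025],
    [0.0348, -0.0229, 0],
    [0.0348, -0.0229, 0],
    [0.0348, -0.0229, 0],
    [0.0348, -0.0229, 0],
    [0.0348, -0.0229, 0],
    [0, 0, 0],
  ],
  twist=[
    [0, 0, 0],
    [0, 0, 0],
    [0, 0, 0],
    [0, 0, 0],
    [0, 0, 0],
    [0, 0, 0],
    [0, 0, 0],
    [0, 0, 0],
  ],
  gripper=[0, 0, 0, 0, 0, 0, 0, 0],
)

```text
time: 16.52
ee_pos: [0.4508, 0.2309, 0.3064]
tcp_rot: [179.9, -0.0, 107.1]
wrist_force: [0.1, -0.5, -0.1]
opening: 0.0001
grasp_force: 0.0
```

send_rows(
  linear=[
    [0, 0, 0.01],
    [0, 0, 0.005],
    [0, 0, 0],
    [0, 0, 0.002],
    [0, 0, 0.002],
  ],
  twist=[
    [0, 0, 0],
    [0, 0, 0],
    [0, 0, 0],
    [0, 0, 0],
    [0, 0, 0],
  ],
  gripper=[0, 0, 0, 0, 0],
)

```text
time: 17.15
ee_pos: [0.4526, 0.2295, 0.2867]
tcp_rot: [180.0, -0.0, 107.0]
wrist_force: [-1.2, -0.2, 0.2]
opening: -0.0002
grasp_force: 0.0
```

send_rows(
  linear=[
    [0, 0, 0.0015],
  ],
  twist=[
    [0, 0, 0],
  ],
  gripper=[0],
)

```text
time: 17.27
ee_pos: [0.4525, 0.2295, 0.2852]
tcp_rot: [180.0, 0.0, 107.0]
wrist_force: [0.3, -0.4, 0.1]
opening: 0.0002
grasp_force: 0.0
```

send_rows(
  linear=[
    [0, 0, 0.0015],
  ],
  twist=[
    [0, 0, 0],
  ],
  gripper=[0],
)

```text
time: 17.4
ee_pos: [0.4524, 0.2296, 0.2837]
tcp_rot: [180.0, -0.0, 107.0]
wrist_force: [-0.3, -0.0, 0.1]
opening: 0.0003
grasp_force: 0.0
```

send_rows(
  linear=[
    [0, 0, 0.0015],
  ],
  twist=[
    [0, 0, 0],
  ],
  gripper=[0],
)

```text
time: 17.52
ee_pos: [0.4524, 0.2296, 0.2822]
tcp_rot: [180.0, -0.0, 107.0]
wrist_force: [0.2, 0.6, -0.5]
opening: -0.0004
grasp_force: 0.0
```

send_rows(
  linear=[
    [0, 0, 0.0015],
  ],
  twist=[
    [0, 0, 0],
  ],
  gripper=[0],
)

```text
time: 17.65
ee_pos: [0.4526, 0.2297, 0.2813]
tcp_rot: [179.9, -0.0, 107.0]
wrist_force: [-0.9, -0.3, 9.9]
opening: -0.0001
grasp_force: 5.2
```

send_rows(
  linear=[
    [0, 0, 0.0015],
  ],
  twist=[
    [0, 0, 0],
  ],
  gripper=[0],
)

```text
time: 17.77
ee_pos: [0.4528, 0.2298, 0.281]
tcp_rot: [179.8, -0.0, 107.0]
wrist_force: [-0.1, -0.4, 13.5]
opening: -0.0004
grasp_force: 6.4
```

send_rows(
  linear=[
    [0, 0, 0.0015],
  ],
  twist=[
    [0, 0, 0],
  ],
  gripper=[0],
)

```text
time: 17.9
ee_pos: [0.4528, 0.2298, 0.2798]
tcp_rot: [179.8, -0.0, 107.0]
wrist_force: [-1.5, -0.1, 12.5]
opening: 0.0002
grasp_force: 6.4
```

send_rows(
  linear=[
    [0, 0, 0.0015],
  ],
  twist=[
    [0, 0, 0],
  ],
  gripper=[0],
)

```text
time: 18.02
ee_pos: [0.4528, 0.2298, 0.2783]
tcp_rot: [179.8, -0.0, 107.0]
wrist_force: [-0.3, -0.4, 12.9]
opening: -0.0002
grasp_force: 6.3
```

send_rows(
  linear=[
    [0, 0, 0.0015],
  ],
  twist=[
    [0, 0, 0],
  ],
  gripper=[0],
)

```text
time: 18.15
ee_pos: [0.4528, 0.2298, 0.2768]
tcp_rot: [179.8, -0.0, 107.0]
wrist_force: [-0.7, -0.2, 11.9]
opening: 0.0002
grasp_force: 6.2
```

send_rows(
  linear=[
    [0, 0, 0.0015],
  ],
  twist=[
    [0, 0, 0],
  ],
  gripper=[0],
)

```text
time: 18.27
ee_pos: [0.4528, 0.2298, 0.2753]
tcp_rot: [179.8, -0.0, 107.0]
wrist_force: [-0.9, -0.0, 13.4]
opening: 0.0
grasp_force: 6.1
```

send_rows(
  linear=[
    [0, 0, 0.0015],
  ],
  twist=[
    [0, 0, 0],
  ],
  gripper=[0],
)

```text
time: 18.4
ee_pos: [0.4529, 0.2298, 0.2738]
tcp_rot: [179.8, -0.0, 107.0]
wrist_force: [0.5, -0.2, 11.9]
opening: 0.0002
grasp_force: 6.0
```

send_rows(
  linear=[
    [0, 0, 0.0015],
  ],
  twist=[
    [0, 0, 0],
  ],
  gripper=[0],
)

```text
time: 18.52
ee_pos: [0.4529, 0.2298, 0.2723]
tcp_rot: [179.8, -0.0, 107.0]
wrist_force: [0.2, -0.3, 11.3]
opening: -0.0002
grasp_force: 6.0
```

send_rows(
  linear=[
    [0, 0, 0.0015],
  ],
  twist=[
    [0, 0, 0],
  ],
  gripper=[0],
)

```text
time: 18.65
ee_pos: [0.4529, 0.2298, 0.2707]
tcp_rot: [179.8, -0.0, 107.0]
wrist_force: [0.1, -0.5, 11.7]
opening: -0.0004
grasp_force: 5.9
```

send_rows(
  linear=[
    [0, 0, 0.0015],
  ],
  twist=[
    [0, 0, 0],
  ],
  gripper=[0],
)

```text
time: 18.77
ee_pos: [0.4529, 0.2298, 0.2692]
tcp_rot: [179.8, -0.0, 107.0]
wrist_force: [-0.5, 0.0, 11.4]
opening: -0.0004
grasp_force: 6.0
```

send_rows(
  linear=[
    [0, 0, 0.0015],
  ],
  twist=[
    [0, 0, 0],
  ],
  gripper=[0],
)

```text
time: 18.9
ee_pos: [0.4529, 0.2298, 0.2678]
tcp_rot: [179.8, -0.0, 107.0]
wrist_force: [-1.0, -0.4, 13.1]
opening: -0.0002
grasp_force: 6.4
```

send_rows(
  linear=[
    [0, 0, 0.0015],
  ],
  twist=[
    [0, 0, 0],
  ],
  gripper=[0],
)

```text
time: 19.02
ee_pos: [0.4529, 0.2298, 0.2664]
tcp_rot: [179.8, -0.0, 107.0]
wrist_force: [-0.3, -0.5, 14.4]
opening: 0.0001
grasp_force: 6.7
```

send_rows(
  linear=[
    [0, 0, 0.0015],
  ],
  twist=[
    [0, 0, 0],
  ],
  gripper=[0],
)

```text
time: 19.15
ee_pos: [0.4529, 0.2298, 0.265]
tcp_rot: [179.8, -0.0, 107.0]
wrist_force: [0.2, -0.6, 15.1]
opening: -0.0007
grasp_force: 7.0
```

send_rows(
  linear=[
    [0, 0, 0.0015],
  ],
  twist=[
    [0, 0, 0],
  ],
  gripper=[0],
)

```text
time: 19.27
ee_pos: [0.4529, 0.2298, 0.2636]
tcp_rot: [179.8, -0.0, 107.0]
wrist_force: [0.0, -1.2, 14.2]
opening: 0.0003
grasp_force: 7.4
```

send_rows(
  linear=[
    [0, 0, 0.001],
  ],
  twist=[
    [0, 0, 0],
  ],
  gripper=[0],
)

```text
time: 19.4
ee_pos: [0.453, 0.2298, 0.2627]
tcp_rot: [179.7, -0.0, 107.0]
wrist_force: [-0.7, -0.3, 15.4]
opening: 0.0003
grasp_force: 7.6
```

send_rows(
  linear=[
    [0, 0, -0.025],
    [0, 0, -0.025],
    [-0.0074, 0.0364, 0],
    [-0.0074, 0.0364, 0],
    [-0.0074, 0.0364, 0],
    [-0.0074, 0.0364, 0],
    [0, 0, 0],
    [0, 0, 0],
  ],
  twist=[
    [0, 0, 0],
    [0, 0, 0],
    [0, 0, 0],
    [0, 0, 0],
    [0, 0, 0],
    [0, 0, 0],
    [0, 0, 0],
    [0, 0, 0],
  ],
  gripper=[0, 0, 0, 0, 0, 0, 0, 0],
)

```text
time: 20.4
ee_pos: [0.6001, 0.2438, 0.31]
tcp_rot: [-180.0, -0.0, 107.0]
wrist_force: [0.3, 0.0, 1.1]
opening: 0.0001
grasp_force: 0.0
```

send_rows(
  linear=[
    [0, 0, 0.02],
    [0, 0, 0.015],
    [0, 0, 0.008],
    [0, 0, 0],
  ],
  twist=[
    [0, 0, 0],
    [0, 0, 0],
    [0, 0, 0],
    [0, 0, 0],
  ],
  gripper=[0, 0, 0, 0],
)

```text
time: 20.9
ee_pos: [0.5996, 0.2438, 0.2678]
tcp_rot: [180.0, -0.0, 107.0]
wrist_force: [0.4, -0.1, 0.3]
opening: -0.0001
grasp_force: 0.0
```

send_rows(
  linear=[
    [0, 0, 0.003],
    [0, 0, 0.003],
    [0, 0, 0.0015],
  ],
  twist=[
    [0, 0, 0],
    [0, 0, 0],
    [0, 0, 0],
  ],
  gripper=[0, 0, 0],
)

```text
time: 21.28
ee_pos: [0.6004, 0.2438, 0.2598]
tcp_rot: [180.0, -0.0, 107.0]
wrist_force: [0.2, 0.1, 6.0]
opening: 0.0003
grasp_force: 3.8
```

send_rows(
  linear=[
    [0, 0, 0.0015],
    [0, 0, 0.0015],
  ],
  twist=[
    [0, 0, 0],
    [0, 0, 0],
  ],
  gripper=[0, 0],
)

```text
time: 21.52
ee_pos: [0.6005, 0.2439, 0.2592]
tcp_rot: [179.8, -0.0, 107.0]
wrist_force: [-2.5, -0.5, 15.5]
opening: 0.0002
grasp_force: 7.1
```

send_rows(
  linear=[
    [0, 0, 0.0015],
  ],
  twist=[
    [0, 0, 0],
  ],
  gripper=[0],
)

```text
time: 21.65
ee_pos: [0.6005, 0.2439, 0.258]
tcp_rot: [179.8, -0.0, 107.0]
wrist_force: [-2.5, 0.1, 14.7]
opening: 0.0002
grasp_force: 7.3
```

send_rows(
  linear=[
    [0, 0, 0.0015],
  ],
  twist=[
    [0, 0, 0],
  ],
  gripper=[0],
)

```text
time: 21.78
ee_pos: [0.6005, 0.2439, 0.2567]
tcp_rot: [179.8, -0.0, 107.0]
wrist_force: [-2.3, -1.4, 15.3]
opening: -0.0005
grasp_force: 7.7
```

send_rows(
  linear=[
    [0, 0, 0.0015],
  ],
  twist=[
    [0, 0, 0],
  ],
  gripper=[0],
)

```text
time: 21.9
ee_pos: [0.6005, 0.2439, 0.2553]
tcp_rot: [179.7, -0.0, 107.0]
wrist_force: [-2.7, -1.9, 15.2]
opening: -0.0002
grasp_force: 8.0
```

send_rows(
  linear=[
    [0, 0, 0.0015],
    [0, 0, 0.0015],
  ],
  twist=[
    [0, 0, 0],
    [0, 0, 0],
  ],
  gripper=[0, 0],
)

```text
time: 22.15
ee_pos: [0.6006, 0.2439, 0.2527]
tcp_rot: [179.7, -0.0, 107.0]
wrist_force: [-3.6, -1.8, 16.8]
opening: -0.0001
grasp_force: 8.7
```

send_rows(
  linear=[
    [0, 0, 0.0015],
    [0, 0, 0.0015],
  ],
  twist=[
    [0, 0, 0],
    [0, 0, 0],
  ],
  gripper=[0, 0],
)

```text
time: 22.4
ee_pos: [0.6006, 0.2439, 0.2499]
tcp_rot: [179.7, -0.0, 107.0]
wrist_force: [-3.1, -1.8, 18.9]
opening: 0.0001
grasp_force: 9.5
```

send_rows(
  linear=[
    [0, 0, 0.0015],
  ],
  twist=[
    [0, 0, 0],
  ],
  gripper=[0],
)

```text
time: 22.52
ee_pos: [0.6006, 0.2439, 0.2486]
tcp_rot: [179.7, -0.0, 107.0]
wrist_force: [-3.5, -1.6, 19.1]
opening: 0.0007
grasp_force: 9.8
```

send_rows(
  linear=[
    [0, 0, 0.0012],
  ],
  twist=[
    [0, 0, 0],
  ],
  gripper=[0],
)

```text
time: 22.65
ee_pos: [0.6006, 0.2439, 0.2475]
tcp_rot: [179.7, -0.0, 107.0]
wrist_force: [-3.7, -2.0, 20.3]
opening: -0.0002
grasp_force: 10.1
```

send_rows(
  linear=[
    [0, 0, -0.03],
    [0, 0, -0.03],
    [-0.0226, -0.0348, 0],
    [-0.0226, -0.0348, 0],
    [-0.0226, -0.0348, 0],
    [-0.0226, -0.0348, 0],
    [-0.0226, -0.0348, 0],
    [0, 0, 0],
  ],
  twist=[
    [0, 0, 0],
    [0, 0, 0],
    [0, 0, 0],
    [0, 0, 0],
    [0, 0, 0],
    [0, 0, 0],
    [0, 0, 0],
    [0, 0, 0],
  ],
  gripper=[0, 0, 0, 0, 0, 0, 0, 0],
)

```text
time: 23.65
ee_pos: [0.4657, 0.0834, 0.3048]
tcp_rot: [179.9, 0.0, 106.9]
wrist_force: [0.7, 0.5, 0.2]
opening: 0.0003
grasp_force: 0.0
```

send_rows(
  linear=[
    [0, 0, 0.02],
    [0, 0, 0.012],
    [0, 0, 0.004],
    [0, 0, 0],
  ],
  twist=[
    [0, 0, 0],
    [0, 0, 0],
    [0, 0, 0],
    [0, 0, 0],
  ],
  gripper=[0, 0, 0, 0],
)

```text
time: 24.15
ee_pos: [0.467, 0.0851, 0.2675]
tcp_rot: [-180.0, -0.0, 107.0]
wrist_force: [0.1, -0.3, -0.1]
opening: -0.0003
grasp_force: 0.0
```

send_rows(
  linear=[
    [0, 0, 0.003],
    [0, 0, 0.003],
    [0, 0, 0.0015],
    [0, 0, 0.0015],
  ],
  twist=[
    [0, 0, 0],
    [0, 0, 0],
    [0, 0, 0],
    [0, 0, 0],
  ],
  gripper=[0, 0, 0, 0],
)

```text
time: 24.65
ee_pos: [0.4673, 0.085, 0.2606]
tcp_rot: [179.8, 0.0, 107.0]
wrist_force: [-2.4, -0.6, 14.8]
opening: 0.0
grasp_force: 7.3
```

send_rows(
  linear=[
    [0, 0, 0.0015],
  ],
  twist=[
    [0, 0, 0],
  ],
  gripper=[0],
)

```text
time: 24.78
ee_pos: [0.4673, 0.0849, 0.2593]
tcp_rot: [179.8, 0.0, 107.0]
wrist_force: [-3.5, -0.9, 15.3]
opening: -0.0
grasp_force: 7.6
```

send_rows(
  linear=[
    [0, 0, 0.0015],
  ],
  twist=[
    [0, 0, 0],
  ],
  gripper=[0],
)

```text
time: 24.9
ee_pos: [0.4673, 0.0849, 0.2579]
tcp_rot: [179.8, 0.0, 107.0]
wrist_force: [-1.6, -0.8, 16.1]
opening: 0.0
grasp_force: 7.9
```

send_rows(
  linear=[
    [0, 0, 0.0015],
  ],
  twist=[
    [0, 0, 0],
  ],
  gripper=[0],
)

```text
time: 25.02
ee_pos: [0.4674, 0.0849, 0.2565]
tcp_rot: [179.8, 0.0, 107.0]
wrist_force: [-2.4, -1.0, 17.2]
opening: 0.0004
grasp_force: 8.3
```

send_rows(
  linear=[
    [0, 0, 0.0015],
    [0, 0, 0.0015],
  ],
  twist=[
    [0, 0, 0],
    [0, 0, 0],
  ],
  gripper=[0, 0],
)

```text
time: 25.28
ee_pos: [0.4673, 0.0849, 0.2538]
tcp_rot: [179.7, 0.0, 107.0]
wrist_force: [-3.3, -0.4, 18.1]
opening: -0.0001
grasp_force: 9.0
```

send_rows(
  linear=[
    [0, 0, 0.0015],
    [0, 0, 0.0015],
  ],
  twist=[
    [0, 0, 0],
    [0, 0, 0],
  ],
  gripper=[0, 0],
)

```text
time: 25.52
ee_pos: [0.4674, 0.085, 0.251]
tcp_rot: [179.7, 0.0, 107.0]
wrist_force: [-3.6, -0.5, 18.7]
opening: -0.0002
grasp_force: 9.8
```

send_rows(
  linear=[
    [0, 0, 0.0015],
    [0, 0, 0.0015],
  ],
  twist=[
    [0, 0, 0],
    [0, 0, 0],
  ],
  gripper=[0, 0],
)

```text
time: 25.78
ee_pos: [0.4674, 0.085, 0.2482]
tcp_rot: [179.7, 0.0, 107.0]
wrist_force: [-4.5, -1.4, 20.5]
opening: -0.0
grasp_force: 10.5
```

send_rows(
  linear=[
    [0, 0, -0.03],
    [0, 0, -0.03],
    [-0.0078, 0.0357, 0],
    [-0.0078, 0.0357, 0],
    [-0.0078, 0.0357, 0],
    [-0.0078, 0.0357, 0],
    [0, 0, 0],
    [0, 0, 0],
  ],
  twist=[
    [0, 0, 0],
    [0, 0, 0],
    [0, 0, 0],
    [0, 0, 0],
    [0, 0, 0],
    [0, 0, 0],
    [0, 0, 0],
    [0, 0, 0],
  ],
  gripper=[0, 0, 0, 0, 0, 0, 0, 0],
)

```text
time: 26.78
ee_pos: [0.6124, 0.0967, 0.3049]
tcp_rot: [-180.0, -0.0, 107.0]
wrist_force: [0.1, -0.1, 0.2]
opening: 0.0001
grasp_force: 0.0
```

send_rows(
  linear=[
    [0, 0, 0.02],
    [0, 0, 0.012],
    [0, 0, 0.008],
    [0, 0, 0],
  ],
  twist=[
    [0, 0, 0],
    [0, 0, 0],
    [0, 0, 0],
    [0, 0, 0],
  ],
  gripper=[0, 0, 0, 0],
)

```text
time: 27.28
ee_pos: [0.6121, 0.0967, 0.265]
tcp_rot: [-180.0, -0.0, 107.0]
wrist_force: [-0.2, -0.2, 0.3]
opening: 0.0002
grasp_force: 0.0
```

send_rows(
  linear=[
    [0, 0, 0.0015],
    [0, 0, 0.0015],
    [0, 0, 0.0015],
    [0, 0, 0.0015],
  ],
  twist=[
    [0, 0, 0],
    [0, 0, 0],
    [0, 0, 0],
    [0, 0, 0],
  ],
  gripper=[0, 0, 0, 0],
)

```text
time: 27.78
ee_pos: [0.6126, 0.0968, 0.259]
tcp_rot: [-180.0, -0.0, 107.0]
wrist_force: [0.1, 0.4, -0.5]
opening: 0.0006
grasp_force: 0.0
```

send_rows(
  linear=[
    [0, 0, 0.0015],
    [0, 0, 0.0015],
  ],
  twist=[
    [0, 0, 0],
    [0, 0, 0],
  ],
  gripper=[0, 0],
)

```text
time: 28.02
ee_pos: [0.6131, 0.0969, 0.2582]
tcp_rot: [179.8, 0.0, 107.0]
wrist_force: [-0.6, -0.4, 12.6]
opening: -0.0003
grasp_force: 6.6
```

send_rows(
  linear=[
    [0, 0, 0.0015],
  ],
  twist=[
    [0, 0, 0],
  ],
  gripper=[0],
)

```text
time: 28.15
ee_pos: [0.6131, 0.0969, 0.2571]
tcp_rot: [179.7, 0.0, 107.0]
wrist_force: [-0.2, -0.8, 14.1]
opening: 0.0001
grasp_force: 6.9
```

send_rows(
  linear=[
    [0, 0, 0.0015],
    [0, 0, 0.0015],
  ],
  twist=[
    [0, 0, 0],
    [0, 0, 0],
  ],
  gripper=[0, 0],
)

```text
time: 28.4
ee_pos: [0.6132, 0.0969, 0.2545]
tcp_rot: [179.7, 0.0, 107.0]
wrist_force: [0.1, 0.4, 15.5]
opening: 0.0001
grasp_force: 7.6
```

send_rows(
  linear=[
    [0, 0, 0.0015],
    [0, 0, 0.0015],
  ],
  twist=[
    [0, 0, 0],
    [0, 0, 0],
  ],
  gripper=[0, 0],
)

```text
time: 28.65
ee_pos: [0.6133, 0.097, 0.2517]
tcp_rot: [179.7, 0.0, 107.0]
wrist_force: [-1.9, -0.5, 15.7]
opening: 0.0004
grasp_force: 8.4
```

send_rows(
  linear=[
    [0, 0, 0.0015],
    [0, 0, 0.0015],
  ],
  twist=[
    [0, 0, 0],
    [0, 0, 0],
  ],
  gripper=[0, 0],
)

```text
time: 28.9
ee_pos: [0.6134, 0.097, 0.249]
tcp_rot: [179.7, 0.0, 107.0]
wrist_force: [-1.4, 1.1, 17.9]
opening: 0.0003
grasp_force: 9.1
```

send_rows(
  linear=[
    [0, 0, 0.0012],
  ],
  twist=[
    [0, 0, 0],
  ],
  gripper=[0],
)

```text
time: 29.02
ee_pos: [0.6134, 0.097, 0.248]
tcp_rot: [179.6, 0.0, 107.0]
wrist_force: [-1.5, -0.1, 19.1]
opening: 0.0004
grasp_force: 9.4
```

send_rows(
  linear=[
    [0, 0, -0.03],
    [0, 0, -0.03],
    [0.0348, -0.0229, 0],
    [0.0348, -0.0229, 0],
    [0.0348, -0.0229, 0],
    [0.0348, -0.0229, 0],
    [0.0348, -0.0229, 0],
    [0, 0, 0],
  ],
  twist=[
    [0, 0, 0],
    [0, 0, 0],
    [0, 0, 0],
    [0, 0, 0],
    [0, 0, 0],
    [0, 0, 0],
    [0, 0, 0],
    [0, 0, 0],
  ],
  gripper=[0, 0, 0, 0, 0, 0, 0, 0],
)

```text
time: 30.02
ee_pos: [0.4506, 0.2311, 0.3051]
tcp_rot: [179.9, -0.0, 107.1]
wrist_force: [-0.1, 0.2, -0.2]
opening: -0.0002
grasp_force: 0.0
```

send_rows(
  linear=[
    [0, 0, 0.02],
    [0, 0, 0.01],
    [0, 0, 0.005],
    [0, 0, 0],
  ],
  twist=[
    [0, 0, 0],
    [0, 0, 0],
    [0, 0, 0],
    [0, 0, 0],
  ],
  gripper=[0, 0, 0, 0],
)

```text
time: 30.52
ee_pos: [0.4524, 0.2295, 0.2693]
tcp_rot: [-180.0, 0.0, 107.0]
wrist_force: [-0.4, 0.2, -0.3]
opening: -0.0
grasp_force: 0.0
```

send_rows(
  linear=[
    [0, 0, 0.0015],
    [0, 0, 0.0015],
    [0, 0, 0.0015],
    [0, 0, 0.0015],
  ],
  twist=[
    [0, 0, 0],
    [0, 0, 0],
    [0, 0, 0],
    [0, 0, 0],
  ],
  gripper=[0, 0, 0, 0],
)

```text
time: 31.02
ee_pos: [0.4523, 0.2298, 0.2634]
tcp_rot: [180.0, -0.0, 107.0]
wrist_force: [0.2, -0.6, 1.1]
opening: -0.0004
grasp_force: 0.0
```

send_rows(
  linear=[
    [0, 0, 0.0015],
    [0, 0, 0.0015],
  ],
  twist=[
    [0, 0, 0],
    [0, 0, 0],
  ],
  gripper=[0, 0],
)

```text
time: 31.28
ee_pos: [0.4527, 0.23, 0.2622]
tcp_rot: [179.8, -0.0, 107.0]
wrist_force: [0.1, -0.2, 13.3]
opening: 0.0001
grasp_force: 6.9
```

send_rows(
  linear=[
    [0, 0, 0.0015],
    [0, 0, 0.0015],
    [0, 0, 0.0015],
  ],
  twist=[
    [0, 0, 0],
    [0, 0, 0],
    [0, 0, 0],
  ],
  gripper=[0, 0, 0],
)

```text
time: 31.65
ee_pos: [0.4528, 0.23, 0.2583]
tcp_rot: [179.7, -0.0, 107.0]
wrist_force: [-0.6, -0.3, 15.4]
opening: 0.0002
grasp_force: 7.8
```

send_rows(
  linear=[
    [0, 0, 0.0015],
    [0, 0, 0.0015],
  ],
  twist=[
    [0, 0, 0],
    [0, 0, 0],
  ],
  gripper=[0, 0],
)

```text
time: 31.9
ee_pos: [0.4529, 0.23, 0.2556]
tcp_rot: [179.7, -0.0, 107.0]
wrist_force: [-0.3, -1.0, 17.4]
opening: -0.0002
grasp_force: 8.5
```

send_rows(
  linear=[
    [0, 0, 0.0015],
  ],
  twist=[
    [0, 0, 0],
  ],
  gripper=[0],
)

```text
time: 32.02
ee_pos: [0.453, 0.23, 0.2542]
tcp_rot: [179.7, -0.0, 107.0]
wrist_force: [-0.7, -1.2, 18.5]
opening: 0.0004
grasp_force: 8.8
```

send_rows(
  linear=[
    [0, 0, 0.0015],
    [0, 0, 0.0015],
    [0, 0, 0.001],
  ],
  twist=[
    [0, 0, 0],
    [0, 0, 0],
    [0, 0, 0],
  ],
  gripper=[0, 0, 0],
)

```text
time: 32.4
ee_pos: [0.4532, 0.2301, 0.2505]
tcp_rot: [179.7, -0.0, 107.0]
wrist_force: [-1.0, -0.2, 19.2]
opening: 0.0002
grasp_force: 9.8
```

send_rows(
  linear=[
    [0, 0, -0.03],
    [0, 0, -0.03],
    [0, 0, -0.03],
    [0, 0, -0.03],
    [0, 0, -0.02],
    [0, 0, 0],
    [0, 0, 0],
  ],
  twist=[
    [0, 0, 0],
    [0, 0, 0],
    [0, 0, 0],
    [0, 0, 0],
    [0, 0, 0],
    [0, 0, 0],
    [0, 0, 0],
  ],
  gripper=[0, 0, 0, 0, 0, 0, 0],
)

```text
time: 33.28
ee_pos: [0.4523, 0.2298, 0.3864]
tcp_rot: [-179.9, 0.0, 107.0]
wrist_force: [-0.4, -0.4, -0.4]
opening: -0.0003
grasp_force: 0.0
```

Run:
```python
from workcell import camera
import cv2
cv2.imwrite("pics/end.png",cv2.resize(camera("side")[130:330,270:470,::-1],(600,600)))
```

```text
(no output)
```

View pics/end.png

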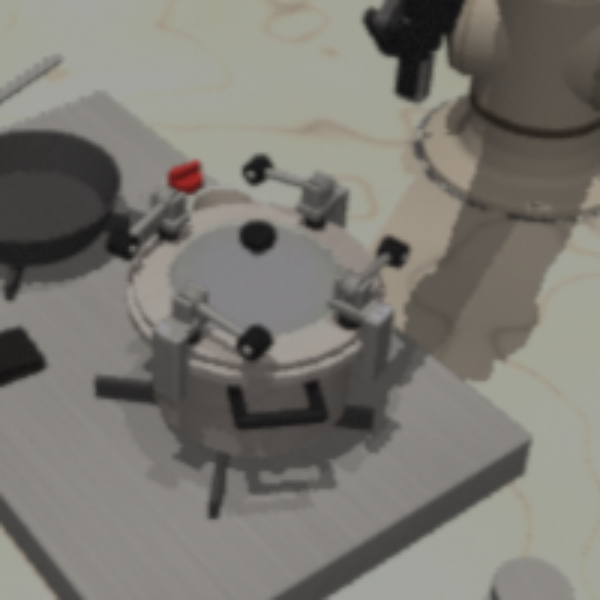

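The picture shows all four levers near level, with rollers at (258,168), (393,250), (255,341) and (122,243). The lid looks level and the gripper is clear, so I'm handing in.

```bash
python3 -c "
from workcell import ticket
print(ticket.job_done())"
```

```text
the job is handed in; nothing more can be done
None
```

I clamped the lid crosswise in two rounds and handed the job in at about 33 s with the gripper clear: by my force estimates one pair ended near 35 N and the other at about 32–33 N, not re-measured after the last clamp, and the lid looks level in the final picture.

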